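Quarter turns on the spoke nipples of a hand-cart wheel

TASK

The small cart wheel lying on the bench stand has three upright spoke nipples around its rim. Going clockwise (seen from above) from the tyre valve, turn the first nipple and then the second one each a quarter turn clockwise, so that the blade of each ends in line with its spoke. Finish the first before starting the second, and leave the third as it is.

Things in the scene. Friction and masses are not known exactly. Their poses are not given: they have to be found in the camera images.
- wheel: Cart wheel flat on a dark stand, fixed. Black tyre 244 mm across, top at z 63 mm; grey rim, radius 75 to 103, top at 60; hub 48 mm across, top at 74; six thin spokes. Origin on the axis at bench height, z up, x to the valve: round black stub, 14 mm thick, top at 78, on the rim at radius 90. Three nipples stand on the rim over every second spoke. Angles are counterclockwise from x, seen from above.
- nip1 (a joint): First brass nipple clockwise from the valve, at -60 deg of the wheel frame, radius 90 mm. On a 16 mm stem stands a flat blade 12 mm thick, 36 long, z 74 to 104 mm, centred on the vertical axis it turns about. Value (rad) grows CLOCKWISE from above: about 0 (+-0.12) at start, blade crosswise to the spoke; 1.571 = blade radial. Stops at -0.6 and 3.3; friction 0.06 N m, no detents, stays where left.
- nip2 (a joint): Second nipple clockwise from the valve, opposite it: at 180 deg of the wheel frame, radius 90 mm. Same shape, heights, start, friction and joint values as nip1 (0 = blade crosswise to its spoke, 1.571 = a quarter turn clockwise, blade radial).
- nip3 (a joint): Third nipple clockwise from the valve, at +60 deg of the wheel frame, radius 90 mm. Same shape and joint values as nip1. To be left alone.

How it is judged:
By the outcome, as a careful person would: the job done as asked, in the order asked, and still so for the second after the job is handed in, with the robot touching nothing.
It also fails if it takes over 51 s, if anything falls off the work surface, if the arm or the gripper's body presses on something with over 40 N, if the wrist force passes 120 N, or if a joint passes its speed limit or range.

ROBOT

A 6-joint arm with a two-finger parallel gripper is mounted at the origin on the work surface. World frame = base frame: x ahead of the robot, y to its left, z up, the work surface at z = 0. Lengths are in m, angles in rad, forces in N, time in s.
With the tool pointing down it reaches from about 0.3 to 0.875 m from the base axis. Payload 4.2 kg.
Tool frame: the origin (TCP) lies at the very end of the fingers, on their centre line; the grasp point (between the pads) lies behind it (ctrl.grip_point_offset is the z of the grasp point in the tool frame, in m); z points along the fingers, y is the line along which they close (so a half turn about z gives the same grasp; the last joint's range is limited). The gripper opens to 85 mm and grips with 20 to 120 N. Pads are 22 mm wide; open, the fingers measure 114 mm over their backs; the gripper's body (76 mm by 85 mm) begins 54 mm behind the grasp point. The pads swing forward as they close: fully open they stand 13 mm farther back than shut.
Start: joints at [1.287, 0.32, 1.565, -0, 1.257, -0.02], TCP at [0.15, 0.555, 0.231] pointing down, gripper open.
Joint ranges: [-3.11, 3.11], [-0.84, 2.01], [0.21, 2.61], [-1.34, 4.49], [0.05, 2.63], [-2.56, 2.56]. Speed limits (rad/s): [2.57, 2.57, 3.14, 3.14, 3.14, 3.14].

INTERFACE

Orientations are given as a unit quaternion [x, y, z, w].
In Python, from bench import ctrl, imaging, workorder, models gives the robot as it stands.
- The arm moves only by the tool play_rows, never from a script. Its arguments are lists of equal length, an entry for each row: "claw": the closure in counts, from 0 (fully open) to 255 (shut); "dp": the shift along the tool's x, y, z in mm, a list of three; "roll": the turn about the tool's z in degrees. A call has 1 to 8 rows; each row is the pose to reach, as a shift and turn from the pose commanded when the call began, along the tool's axes at that moment; what a row does not reach only later rows make up. A row lasts 1/12 s, in which the tool goes at most 41.7 mm and 7.16 degrees, less where a joint would pass 70% of its speed; a pose out of reach is approached as far as the arm can. A call with a gripper value outside its range is refused whole. The fingers move at their own pace and stop on an object; "grip_force" is the grip in N (left out, the last holds). Time passes only in rows, so rows that repeat a pose let the fingers close. It gives the time, the measured TCP pose, the force, the opening and the grip force at its end, in the units of the state.
- ctrl.read_state(): the state, without advancing time (a new reading comes with each control period).
- imaging.snapshot(name): name is "side" or "top" or "wrist"; returns a dict with "pixels" (420x560x3 uint8, blue, green, red), "fx", "fy", "cx", "cy" (pixels), "rvec" (rotation vector, rad) and "tvec" (3), from world to camera coordinates, as OpenCV has them; the wrist camera has in their place "hand_eye" (4x4, takes a point from camera to tool coordinates, whose origin is the TCP and whose axes are the flange's). Camera axes: x right, y down, z forward; pixel columns grow to the right and rows downward; lengths in m; the calibration is good to about 2 mm. A picture is of the moment at which its call begins: read the wrist's pose just before it. There is no depth.
- workorder.close_job(): hands the job in; it is judged then, once.
Trained networks look in the newest picture that a camera, given by its name, has taken for a name from the list of things; names that differ only in an ending like _2 or _b are one class to them, and where a whole thing is asked for, a point or a joint stands for the part that bears it (a point fixed in the world has none). Each returns a list of dicts, best first, with "p" (0 to 1); they miss things now and then, are a little off and sometimes report something else, mostly with a low value. They report only what shows in the picture. A call takes as long as a camera call.
- models.spot_in(camera, name): "box" ([left, top, right, bottom] in pixels, round what is visible of it).
- models.cut_out(camera, name): "pixels" (420x560 bool, what is visible of it) and "box" ([left, top, right, bottom] in pixels, round what is visible of it).
The state is a dict: "clock": time; "joints": joint angles; "joint_vel": joint speeds; "effort": joint torques, N m; "ee_pos": TCP position; "tcp_rot": TCP orientation; "force": force on the tool from outside, world axes, zero at the start; "ft_torque": the same for the moment, N m; "width": opening from 0.0 (shut) to 1.0 (fully open); "finger_force": force on a finger pad.
Only numpy, scipy, OpenCV 4.12 (cv2) and the standard library are available. Lean on these libraries where they do the work, as an engineer would, in place of code of your own. Each camera call takes 0.05 s, during which the arm holds its last target. There are 200 camera calls.

## Working session

There is one attempt and no reset: what is moved stays moved. The work goes in short steps, Python scripts to look and compute and a tool call to move; the robot and the scene stay as the last step left them, time stands still between calls to the robot, and variables do not carry over. Pictures are saved under pics/ and viewed, at most 10 in all, crops included, and the job is handed in when it is done.

Besides the shell and the picture viewer there is one more tool, called after ">>>" in YAML: its name, and indented under it one key for each argument. play_rows: Moves the arm, as the interface text tells. Its arguments: {"type":"object","properties":{"claw":{"type":"array","items":{"type":"number"}},"dp":{"type":"array","items":{"type":"array","items":{"type":"number"}}},"roll":{"type":"array","items":{"type":"number"}},"grip_force":{"type":"number"}},"required":["claw","dp","roll"]}

```bash
mkdir -p pics; ls; cat > h.py <<'E'
import numpy as np, cv2
from bench import ctrl, imaging, workorder, models
from scipy.spatial.transform import Rotation as R
def project(s,P):
    return cv2.projectPoints(np.array(P,float).reshape(-1,1,3),np.array(s["rvec"]),np.array(s["tvec"]),np.array([[s["fx"],0,s["cx"]],[0,s["fy"],s["cy"]],[0,0,1]]),None)[0].reshape(-1,2)
def ray(s,uv,z):
    Rm=cv2.Rodrigues(np.array(s["rvec"],float))[0]; t=np.array(s["tvec"],float).ravel()
    c=-Rm.T@t; d=Rm.T@np.array([(uv[0]-s["cx"])/s["fx"],(uv[1]-s["cy"])/s["fy"],1])
    return c+d*(z-c[2])/d[2]
def wrist():
    st=ctrl.read_state(); s=imaging.snapshot("wrist")
    T=np.eye(4);T[:3,:3]=R.from_quat(st["tcp_rot"]).as_matrix();T[:3,3]=st["ee_pos"]
    W=np.linalg.inv(T@np.array(s["hand_eye"]))
    s["rvec"]=cv2.Rodrigues(W[:3,:3])[0];s["tvec"]=W[:3,3]; return s
E
python3 - <<'E'
from h import *
print(ctrl.read_state(), ctrl.grip_point_offset)
for c in ("top","side"):
    s=imaging.snapshot(c); cv2.imwrite(f"pics/{c}0.png",s["pixels"])
    Rm=cv2.Rodrigues(np.array(s["rvec"],float))[0]; print(c,-Rm.T@np.array(s["tvec"]).ravel(),s["fx"])
    for n in ("wheel","nip1"):
        for r in models.cut_out(c,n):
            m=r["pixels"]; ys,xs=np.nonzero(m); ce=(xs.mean(),ys.mean())
            print(c,n,round(r["p"],2),np.round(r["box"]),np.round(ce,1),m.sum(),ray(s,ce,.104 if n=="nip1" else .063).round(4))
E
```

```text
pics
{'clock': 0.0, 'joints': array([ 1.28700968e+00,  3.20275660e-01,  1.56567664e+00,  3.07769171e-05,
        1.25739556e+00, -1.99918185e-02]), 'joint_vel': array([-3.76982818e-05, -4.28336273e-04, -6.03085170e-05, -6.24179377e-04,
       -6.70821237e-04, -7.90523493e-04]), 'effort': array([ 8.28166303e-04, -4.15507650e+01, -2.34168470e+01,  2.20926504e-04,
        8.08182493e-03,  2.38312435e-05]), 'ee_pos': array([0.14978101, 0.5546549 , 0.23049251]), 'tcp_rot': array([ 1.31519978e-01,  9.91313132e-01, -8.65286189e-04, -1.47252944e-04]), 'force': array([-0.06870589, -0.29939385, -0.6518364 ]), 'ft_torque': array([0.01340995, 0.00411479, 0.01805895]), 'finger_force': 0.0, 'width': 0.9982513725105666} -0.0187
top [0.45790739 0.0418087  0.76140452] 543.6548114756955
top wheel 0.58 [294. 134. 475. 314.] [382.7 219.9] 25894 [ 0.5753 -0.109   0.063 ]
top nip1 0.89 [310. 226. 334. 256.] [322.1 240.6] 482 [ 0.5408 -0.0255  0.104 ]
top nip1 0.58 [431. 241. 463. 273.] [444.6 256.1] 573 [ 0.5257 -0.1758  0.104 ]
top nip1 0.58 [380. 137. 412. 159.] [394.4 147.5] 624 [ 0.6617 -0.1159  0.104 ]
side [0.31603089 0.46005352 0.50620142] 424.0786345004883
side wheel 0.82 [248. 124. 384. 223.] [315.2 173.4] 9529 [ 0.5662 -0.0886  0.063 ]
side nip1 0.89 [352. 126. 371. 155.] [359.2 142.7] 346 [ 0.5162 -0.1565  0.104 ]
side nip1 0.83 [265. 125. 284. 153.] [274.7 138.1] 386 [ 0.653  -0.0974  0.104 ]
side nip1 0.77 [303. 172. 324. 198.] [312.5 184.6] 543 [ 0.5338 -0.0099  0.104 ]
```

```bash
python3 - <<'E'
import cv2
a=cv2.imread("pics/top0.png")[110:340,270:500];b=cv2.imread("pics/side0.png")[100:240,230:400]
a=cv2.resize(a,(420,420),interpolation=2);b=cv2.resize(b,(380,313),interpolation=2)
import numpy as np
c=np.zeros((420,800,3),np.uint8);c[:,:420]=a;c[:313,420:]=b
cv2.imwrite("pics/both0.png",c)
E
```

```text
(no output)
```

View pics/both0.png

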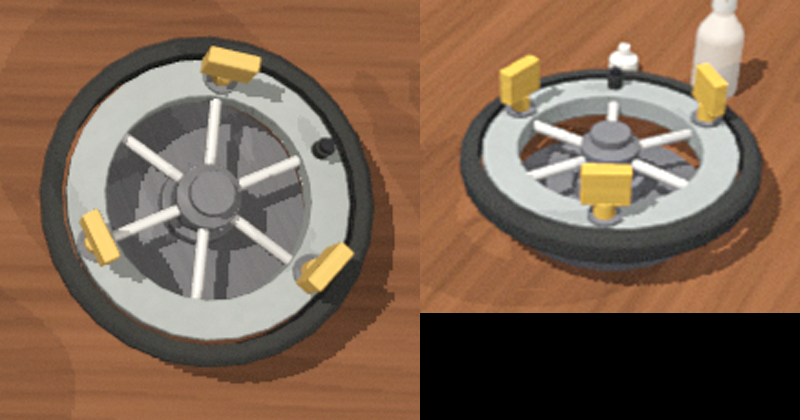

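The top view shows the valve at about crop (323,148). Clockwise from it come nip1 at lower right (325,267), nip2 at left (98,237) and nip3 at top (230,65). The side view agrees. Next I'll fit the wheel and blade poses.

```bash
cat >> h.py <<'E'
from scipy.optimize import minimize, least_squares
ANG=np.radians([-60,180,60])
def blade(w,i,q):
    x,y,yaw=w; a=yaw+ANG[i]; c=np.array([x+.09*np.cos(a),y+.09*np.sin(a)])
    b=a+np.pi/2-q; L=np.array([np.cos(b),np.sin(b)])*.018; N=np.array([-np.sin(b),np.cos(b)])*.006
    return np.array([[*(c+s*L+t*N),z] for s in(-1,1) for t in(-1,1) for z in(.074,.104)])
def stem(w,i):
    x,y,yaw=w; a=yaw+ANG[i]; c=np.array([x+.09*np.cos(a),y+.09*np.sin(a)]); t=np.arange(12)*np.pi/6
    return np.array([[c[0]+.008*np.cos(k),c[1]+.008*np.sin(k),z] for k in t for z in(.06,.074)])
def hullmask(s,P,S=4):
    m=np.zeros((420*S,560*S),np.uint8)
    for Q in P:
        h=cv2.convexHull(((project(s,Q)+.5)*S-.5).round().astype(np.int32)); cv2.fillConvexPoly(m,h,1)
    return m
E
cat > fit.py <<'E'
from h import *
def iou(s,mask,P,S=4):
    a=hullmask(s,P,S).astype(bool); b=np.kron(mask,np.ones((S,S),bool)); return (a&b).sum()/(a|b).sum()
def nips(cam,s,w,which):
    out={}
    for r in models.cut_out(cam,"nip1"):
        ys,xs=np.nonzero(r["pixels"]); c=np.array([xs.mean(),ys.mean()])
        for i in which:
            d=np.linalg.norm(project(s,blade(w,i,0).mean(0))[0]-c)
            if d<20 and r["p"]>.3: out.setdefault(i,r["pixels"])
    return out
E
python3 - <<'E'
from fit import *
w0=np.array([.575,-.1,0.]); 
c=w0[:2]; P1=np.array([.526,-.176]);P2=np.array([.541,-.0255]);P3=np.array([.662,-.116])
w0[:2]=(P1+P2+P3)/3; w0[2]=np.arctan2(*(w0[:2]-P2)[::-1]); print(w0)
V=[]
for cam in("top","side"):
    s=imaging.snapshot(cam); V.append((s,nips(cam,s,w0,[0,1,2]))); print(cam,V[-1][1].keys())
def f(p): return -np.mean([iou(s,m,[blade(p[:3],i,p[3+i]),stem(p[:3],i)]) for s,d in V for i,m in d.items()])
best=None
for k in range(2):
    x0=np.r_[w0,0,0,0] if best is None else best.x
    sim=np.vstack([x0]+[x0+d for d in np.diag([.006,.006,.06,.12,.12,.12])])
    best=minimize(f,x0,method="Nelder-Mead",options=dict(initial_simplex=sim,maxfev=250))
p=best.x; print(-best.fun,p.round(4))
for i in range(3):
    print(i,blade(p[:3],i,p[3+i]).mean(0).round(4),"blade yaw",np.degrees(p[2]+ANG[i]+np.pi/2-p[3+i]).round(1))
    for s,d in V: 
        if i in d: print(iou(s,d[i],[blade(p[:3],i,p[3+i]),stem(p[:3],i)]).round(2))
s=V[0][0]; print("valve px",project(s,[[p[0]+.09*np.cos(p[2]),p[1]+.09*np.sin(p[2]),.078]]))
E
```

```text
[ 0.57633333 -0.10583333 -1.15642851]
top dict_keys([1, 2, 0])
side dict_keys([1, 0, 2])
0.8157010275777546 [ 0.5794 -0.1108 -1.1528  0.1765 -0.029   0.0736]
0 [ 0.5264 -0.1835  0.089 ] blade yaw -46.2
0.8
0.83
1 [ 0.5429 -0.0285  0.089 ] blade yaw 205.6
0.81
0.82
2 [ 0.6689 -0.1203  0.089 ] blade yaw 79.7
0.82
0.81
valve px [[449.14802055 189.01211522]]
```

```bash
cat > go.py <<'E'
import sys
from h import *
def go(x,y,z,yaw):
    st=ctrl.read_state(); Rm=R.from_quat(st["tcp_rot"]).as_matrix()
    d=Rm.T@(np.array([x,y,z])-st["ee_pos"])*1000
    yy=np.degrees(np.arctan2(Rm[1,1],Rm[0,1]))
    print("dp",d.round(1),"roll",round((yy-yaw+180)%360-180,2),"yyaw",yy.round(2),"q6",st["joints"][5].round(2),"tilt",Rm[:2,2].round(4),"t",st["clock"],"pos",st["ee_pos"].round(4))
if __name__=="__main__": go(*map(float,sys.argv[1:]))
E
python3 go.py .526 -.183 .235 46
python3 -c "
from h import *
s=imaging.snapshot('wrist');print(np.round(s['hand_eye'],3),s['fx'])"
```

```text
dp [-555.5 -614.5   -3.7] roll 28.88 yyaw 74.88 q6 -0.02 tilt [0. 0.] t 0.5 pos [0.1499 0.5551 0.2313]
[[ 0.001 -0.95  -0.312  0.079]
 [ 1.     0.001  0.    -0.001]
 [ 0.    -0.312  0.95  -0.144]
 [ 0.     0.     0.     1.   ]] 369.1459102624321
```

>>> play_rows:
  claw: [0, 0, 0, 0, 0, 0, 0, 0]
  dp:
    - [-28, -31, 0]
    - [-56, -61, 0]
    - [-84, -92, 0]
    - [-112, -123, 0]
    - [-140, -154, 0]
    - [-168, -184, 0]
    - [-196, -215, 0]
    - [-224, -246, 0]
  roll: [4, 8, 12, 16, 20, 24, 28, 29]

```text
clock: 1.22
ee_pos: [0.3023, 0.2576, 0.2316]
tcp_rot: [0.376, 0.926, 0.0, 0.0]
force: [1.6, 0.9, -0.3]
width: 0.997
finger_force: 0.0
```

```bash
python3 go.py .526 -.183 .22 46
```

```text
dp [-467.6 -159.8   11.5] roll -0.22 yyaw 45.78 q6 -0.12 tilt [0.0009 0.0006] t 1.2167 pos [0.3023 0.2576 0.2316]
```

>>> play_rows:
  claw: [0, 0, 0, 0, 0, 0, 0, 0]
  dp:
    - [-38, -13, 0]
    - [-76, -26, 0]
    - [-114, -39, 0]
    - [-152, -52, 0]
    - [-190, -65, 0]
    - [-228, -78, 0]
    - [-266, -91, 0]
    - [-304, -104, 0]
  roll: [0, 0, 0, 0, 0, 0, 0, 0]

```text
clock: 1.88
ee_pos: [0.4483, -0.029, 0.2316]
tcp_rot: [0.376, 0.927, 0.0, 0.0]
force: [0.7, 0.7, -1.0]
width: 0.998
finger_force: 0.0
```

>>> play_rows:
  claw: [0, 0, 0, 0, 0, 0, 0]
  dp:
    - [-38, -13, 2]
    - [-76, -26, 4]
    - [-114, -39, 6]
    - [-152, -52, 10]
    - [-164, -56, 12]
    - [-164, -56, 12]
    - [-164, -56, 12]
  roll: [0, 0, 0, 0, 0, 0, 0]

```text
clock: 2.47
ee_pos: [0.5262, -0.1812, 0.2187]
tcp_rot: [0.376, 0.927, 0.0, -0.001]
force: [-0.1, -0.3, 0.2]
width: 1.001
finger_force: 0.0
```

```bash
cat > fine.py <<'E'
from fit import *
import sys
# refine: wheel pose shared; wrist + top masks
def run(i,q0,w0,tag,cams=("top","side"),free=True):
    V=[]
    s=wrist(); cv2.imwrite(f"pics/{tag}.png",s["pixels"]); V.append((s,nips("wrist",s,w0,[0,1,2])))
    print("wrist sees",V[0][1].keys())
    st=q0
    im=s["pixels"].copy()
    return s,V
E
python3 go.py .526 -.183 .22 46
python3 - <<'E'
from h import *
s=wrist(); cv2.imwrite("pics/w1.png",s["pixels"])
p=[.5794,-.1108,-1.1528]
for i in range(3): print(i,project(s,blade(p,i,0).mean(0)).round())
for r in models.cut_out("wrist","nip1"): print(r["p"],np.round(r["box"]))
for r in models.cut_out("wrist","wheel"): print(r["p"],np.round(r["box"]))
E
```

```text
dp [-1.1 -1.4 -1.3] roll -0.19 yyaw 45.81 q6 -1.15 tilt [-0.0015  0.0013] t 2.4667 pos [ 0.5262 -0.1812  0.2187]
0 [[279. 197.]]
1 [[457.  64.]]
2 [[456. 265.]]
0.96 [418.  45. 493.  88.]
0.84 [264. 173. 295. 226.]
0.71 [426. 238. 485. 291.]
0.93 [241.  15. 532. 304.]
```

View pics/w1.png

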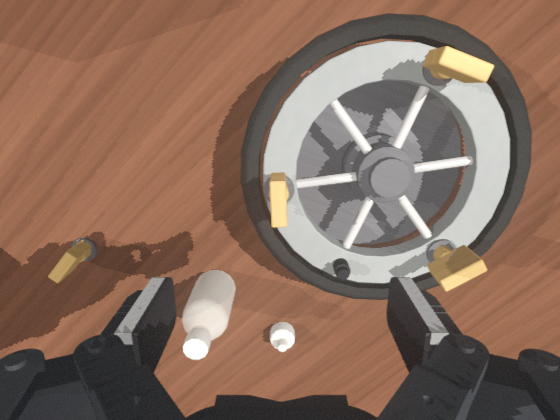

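The wrist view shows all three nipples: nip1 (280,200), nip2 (465,65) and nip3 (457,267). The valve is at (342,268). A bottle (210,310), a small bottle (282,335) and a loose brass piece (70,262) lie off the wheel. Now a joint fit, plus the bottle positions.

```bash
cat > fit3.py <<'E'
from fit import *
def fit3(w0,q0,cams=("wrist","top","side"),which=(0,1,2),vis=None,wts={"wrist":2,"top":1,"side":1}):
    V=[]
    for cam in cams:
        s=wrist() if cam=="wrist" else imaging.snapshot(cam)
        V.append((s,nips(cam,s,w0,which),wts[cam]))
        if cam=="wrist" and vis is not None: cv2.imwrite(vis,s["pixels"])
    print([list(d) for _,d,_ in V])
    def f(p): 
        a=[(k*iou(s,m,[blade(p[:3],i,p[3+i]),stem(p[:3],i)]),k) for s,d,k in V for i,m in d.items()]
        return -sum(x for x,_ in a)/sum(k for _,k in a)
    x=np.r_[w0,q0]
    for st in (1,.4):
        sim=np.vstack([x]+[x+d*st for d in np.diag([.004,.004,.05,.1,.1,.1])])
        b=minimize(f,x,method="Nelder-Mead",options=dict(initial_simplex=sim,maxfev=200)); x=b.x
    print("iou",-b.fun,x.round(4))
    for i in which:
        print(i,blade(x[:3],i,0).mean(0).round(4),"blade yaw",np.degrees(x[2]+ANG[i]+np.pi/2-x[3+i]).round(1),[round(iou(s,d[i],[blade(x[:3],i,x[3+i]),stem(x[:3],i)]),2) for s,d,_ in V if i in d])
    return x,V
E
python3 - <<'E'
from fit3 import *
w0=[.5794,-.1108,-1.1528]; q0=[.1,-.03,.05]
x,V=fit3(w0,q0)
x,V2=fit3(x[:3],x[3:],cams=("wrist",))
s=V2[0][0]
print("valve",ray(s,(342,262),.078)-[x[0],x[1],0],project(s,[[x[0]+.09*np.cos(x[2]),x[1]+.09*np.sin(x[2]),.078]]), "hub",project(s,[[x[0],x[1],.074]]))
for uv in((210,310),(196,348),(215,280),(282,345),(282,325),(70,262)): print(uv,ray(s,uv,0.0).round(3),ray(s,uv,0.08).round(3))
E
```

```text
[[1, 0], [0, 1], [2, 0, 1]]
iou 0.806653379697911 [ 0.5798 -0.1119 -1.1534  0.1789 -0.0669  0.0633]
0 [ 0.5268 -0.1847  0.089 ] blade yaw -46.3 [np.float64(0.77), np.float64(0.76), np.float64(0.84)]
1 [ 0.5433 -0.0297  0.089 ] blade yaw 207.7 [np.float64(0.85), np.float64(0.76), np.float64(0.83)]
2 [ 0.6693 -0.1215  0.089 ] blade yaw 80.3 [np.float64(0.83)]
[[0, 2, 1]]
iou 0.8199816991797854 [ 0.5793 -0.1126 -1.152   0.092  -0.0975  0.1171]
0 [ 0.5264 -0.1854  0.089 ] blade yaw -41.3 [np.float64(0.76)]
1 [ 0.5427 -0.0304  0.089 ] blade yaw 209.6 [np.float64(0.84)]
2 [ 0.6689 -0.122   0.089 ] blade yaw 77.3 [np.float64(0.85)]
valve [ 0.02878794 -0.07465069  0.078     ] [[341.33006108 273.3874555 ]] hub [[387.78915653 178.06475602]]
(210, 310) [ 0.587 -0.352  0.   ] [ 0.561 -0.302  0.08 ]
(196, 348) [ 0.611 -0.402  0.   ] [ 0.58  -0.341  0.08 ]
(215, 280) [ 0.565 -0.32   0.   ] [ 0.544 -0.277  0.08 ]
(282, 345) [ 0.679 -0.326  0.   ] [ 0.633 -0.282  0.08 ]
(282, 325) [ 0.659 -0.307  0.   ] [ 0.617 -0.267  0.08 ]
(70, 262) [ 0.44  -0.417  0.   ] [ 0.447 -0.353  0.08 ]
```

```bash
python3 go.py .5267 -.185 .077 47
```

```text
dp [ -2.9  -2.9 142.5] roll -1.08 yyaw 45.92 q6 -1.15 tilt [ 0.0003 -0.    ] t 3.0167 pos [ 0.5266 -0.1809  0.2195]
```

>>> play_rows:
  claw: [0, 0, 0, 0, 0, 0, 0]
  dp:
    - [-3, -3, 15]
    - [-3, -3, 45]
    - [-3, -3, 80]
    - [-3, -3, 110]
    - [-3, -3, 130]
    - [-3, -3, 142]
    - [-3, -3, 142]
  roll: [-1, -1, -1, -1, -1, -1, -1]

```text
clock: 3.6
ee_pos: [0.5247, -0.1847, 0.0744]
tcp_rot: [0.367, 0.93, -0.0, -0.003]
force: [-0.3, 0.2, -0.6]
width: 1.001
finger_force: 0.0
```

>>> play_rows:
  claw: [60, 110, 150, 180, 200, 220, 230, 230]
  dp:
    - [0, 0, 0]
    - [0, 0, 0]
    - [0, 0, 0]
    - [0, 0, 0]
    - [0, 0, 0]
    - [0, 0, 0]
    - [0, 0, 0]
    - [0, 0, 0]
  roll: [0, 0, 0, 0, 0, 0, 0, 0]
  grip_force: 30

```text
clock: 4.27
ee_pos: [0.5272, -0.1853, 0.078]
tcp_rot: [0.367, 0.93, 0.0, 0.001]
force: [0.3, 1.5, 5.1]
width: 0.134
finger_force: 33.4
```

```bash
python3 go.py .5267 -.185 .077 -36; python3 -c "
from h import *
s=wrist(); cv2.imwrite('pics/w2.png',s['pixels']);print(ctrl.read_state()['ft_torque'])"
```

```text
dp [ 0.6 -0.1  1. ] roll 82.88 yyaw 46.88 q6 -1.18 tilt [0.0017 0.0001] t 4.2667 pos [ 0.5272 -0.1853  0.078 ]
[ 0.36391269 -0.03050872 -0.04670548]
```

View pics/w2.png

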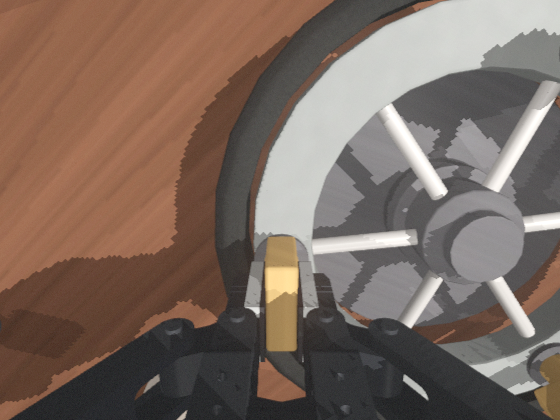

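The blade is gripped between the pads at (282,300), width 0.134 (about 11.4 mm). Now I'll turn it clockwise by 83°.

>>> play_rows:
  claw: [230, 230, 230, 230, 230, 230, 230, 230]
  dp:
    - [0, 0, 0]
    - [0, 0, 0]
    - [0, 0, 0]
    - [0, 0, 0]
    - [0, 0, 0]
    - [0, 0, 0]
    - [0, 0, 0]
    - [0, 0, 0]
  roll: [3, 8, 14, 20, 26, 32, 38, 44]

```text
clock: 4.98
ee_pos: [0.5262, -0.1858, 0.078]
tcp_rot: [0.691, 0.723, -0.0, -0.0]
force: [-2.6, 0.7, 7.7]
width: 0.134
finger_force: 33.8
```

>>> play_rows:
  claw: [230, 230, 230, 230, 230, 230, 230, 230]
  dp:
    - [0, 0, 0]
    - [0, 0, 0]
    - [0, 0, 0]
    - [0, 0, 0]
    - [0, 0, 0]
    - [0, 0, 0]
    - [0, 0, 0]
    - [0, 0, 0]
  roll: [6, 12, 18, 24, 30, 36, 38.9, 38.9]

```text
clock: 5.65
ee_pos: [0.5253, -0.1855, 0.078]
tcp_rot: [0.891, 0.453, -0.001, -0.001]
force: [-3.5, 1.6, 8.9]
width: 0.134
finger_force: 34.0
```

```bash
python3 go.py .5267 -.185 .077 -36; python3 -c "
from h import *
s=wrist(); cv2.imwrite('pics/w3.png',s['pixels']);st=ctrl.read_state();print(st['ft_torque'],st['force'],st['width'])
for z in (.05,.06): print(z,[ray(s,u,z).round(4) for u in ((280,210),)])
x=[.5797,-.112,-1.153]
print(project(s,[[x[0],x[1],.074],[x[0]-.05*np.cos(1.047+x[2]+np.pi-2*1.047+0),0,0]]))
"
```

```text
dp [1.2 0.9 1. ] roll -0.1 yyaw -36.1 q6 0.27 tilt [-0.0026  0.0001] t 5.65 pos [ 0.5253 -0.1855  0.078 ]
[ 0.16565316  0.72642734 -0.07135731] [-4.3666934   1.22702613  9.11434482] 0.13109844938550969
0.05 [array([ 0.5385, -0.1678,  0.05  ])]
0.06 [array([ 0.5405, -0.1651,  0.06  ])]
[[280.89789314  52.55124156]
 [101.02201439 -93.51967501]]
```

View pics/w3.png

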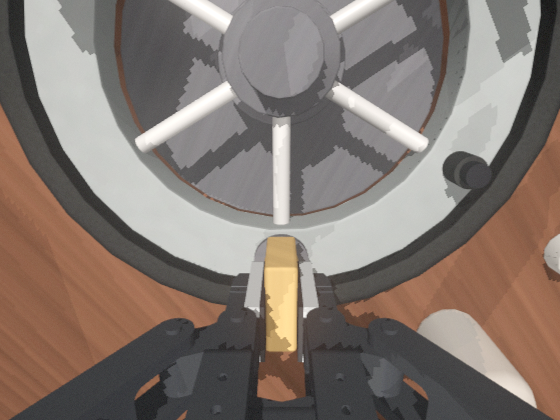

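The picture confirms nip1: the spoke runs vertically at column 281, the hub is at (281,53), and the blade centre is at column 282. I'll release, lift and move to nip2.

>>> play_rows:
  claw: [200, 150, 100, 50, 0, 0, 0, 0]
  dp:
    - [0, 0, 0]
    - [0, 0, 0]
    - [0, 0, 0]
    - [0, 0, 0]
    - [0, 0, 0]
    - [0, 0, -15]
    - [0, 0, -45]
    - [0, 0, -75]
  roll: [0, 0, 0, 0, 0, 0, 0, 0]

```text
clock: 6.37
ee_pos: [0.5258, -0.1851, 0.1519]
tcp_rot: [0.891, 0.454, -0.001, -0.001]
force: [0.5, -0.1, 0.6]
width: 1.003
finger_force: 0.0
```

>>> play_rows:
  claw: [0, 0, 0, 0, 0, 0, 0, 0]
  dp:
    - [0, 0, -30]
    - [0, 0, -50]
    - [0, 0, -50]
    - [0, 0, -50]
    - [0, 0, -50]
    - [0, 0, -50]
    - [0, 0, -50]
    - [0, 0, -50]
  roll: [-4, -10, -17, -24, -31, -38, -45, -52]

```text
clock: 7.03
ee_pos: [0.5266, -0.1855, 0.2021]
tcp_rot: [0.599, 0.8, -0.0, -0.0]
force: [-0.9, -0.2, 0.3]
width: 1.001
finger_force: 0.0
```

```bash
python3 go.py .5432 -.03 .2 115.5
```

```text
dp [144.5  59.7   2.1] roll -99.17 yyaw 16.33 q6 -0.64 tilt [-0.0003  0.0001] t 7.0333 pos [ 0.5266 -0.1855  0.2021]
```

>>> play_rows:
  claw: [0, 0, 0, 0, 0, 0, 0, 0]
  dp:
    - [10, 4, 0]
    - [28, 11, 0]
    - [46, 19, 0]
    - [64, 26, 0]
    - [82, 34, 0]
    - [100, 41, 0]
    - [120, 49, 0]
    - [136, 56, 0]
  roll: [-7, -14, -21, -28, -35, -42, -49, -56]

```text
clock: 7.7
ee_pos: [0.5429, -0.038, 0.2021]
tcp_rot: [0.153, 0.988, 0.0, -0.0]
force: [0.8, 0.0, -0.4]
width: 0.998
finger_force: 0.0
```

>>> play_rows:
  claw: [0, 0, 0, 0, 0, 0, 0, 0]
  dp:
    - [0, 0, 0]
    - [0, 0, 0]
    - [0, 0, 0]
    - [0, 0, 0]
    - [0, 0, 0]
    - [0, 0, 0]
    - [0, 0, 0]
    - [0, 0, 0]
  roll: [-7, -14, -21, -28, -35, -42, -43, -43]

```text
clock: 8.37
ee_pos: [0.543, -0.0393, 0.2021]
tcp_rot: [-0.215, 0.977, 0.0, -0.0]
force: [0.1, 0.5, -0.3]
width: 1.003
finger_force: 0.0
```

```bash
python3 go.py .5432 -.03 .077 115.5; python3 - <<'E'
from fit3 import *
x,V=fit3([.5797,-.112,-1.153],[1.571,-.07,.08],cams=("wrist","top"),vis="pics/w4.png")
s=V[0][0];print(project(s,[[x[0],x[1],.074],[.5432,-.03,.104]]))
E
```

```text
dp [ -4.1   8.3 125.1] roll -0.63 yyaw 114.87 q6 -2.1 tilt [-0.0002  0.0001] t 8.3667 pos [ 0.543  -0.0393  0.2021]
[[2, 0], [0]]
iou 0.7372075546726046 [ 5.7960e-01 -1.1220e-01 -1.1596e+00  1.5214e+00 -7.0000e-04  6.7800e-02]
0 [ 0.5262 -0.1846  0.089 ] blade yaw -123.6 [np.float64(0.86), np.float64(0.79)]
1 [ 0.5437 -0.0297  0.089 ] blade yaw 203.6 []
2 [ 0.6691 -0.1223  0.089 ] blade yaw 79.7 [np.float64(0.59)]
[[175.92150054 199.48855646]
 [294.15497223 214.2822683 ]]
```

View pics/w4.png

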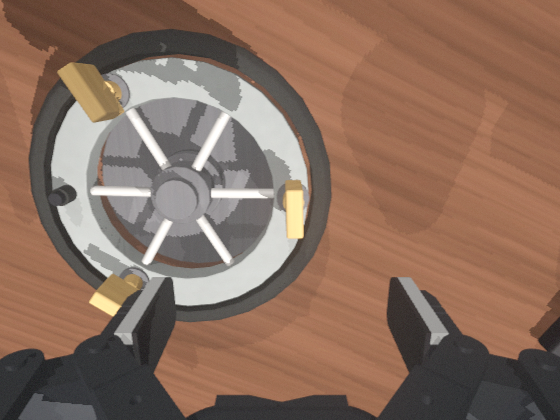

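The view shows nip2's blade at (294,210), close to the predicted (294,214). The hub is at (177,197), and nip1 at (118,292) points at it. Descending.

>>> play_rows:
  claw: [0, 0, 0, 0, 0, 0, 0]
  dp:
    - [-4, 8, 15]
    - [-4, 8, 45]
    - [-4, 8, 75]
    - [-4, 8, 100]
    - [-4, 8, 118]
    - [-4, 8, 125]
    - [-4, 8, 125]
  roll: [-0.6, -0.6, -0.6, -0.6, -0.6, -0.6, -0.6]

```text
clock: 9.15
ee_pos: [0.5422, -0.0303, 0.0757]
tcp_rot: [-0.221, 0.975, 0.001, -0.002]
force: [0.1, 0.2, -0.0]
width: 1.001
finger_force: 0.0
```

>>> play_rows:
  claw: [60, 110, 150, 180, 200, 220, 230, 230]
  dp:
    - [0, 0, 0]
    - [0, 0, 0]
    - [0, 0, 0]
    - [0, 0, 0]
    - [0, 0, 0]
    - [0, 0, 0]
    - [0, 0, 0]
    - [0, 0, 0]
  roll: [0, 0, 0, 0, 0, 0, 0, 0]
  grip_force: 30

```text
clock: 9.82
ee_pos: [0.543, -0.0293, 0.078]
tcp_rot: [-0.221, 0.975, 0.001, 0.0]
force: [-3.5, 4.5, 6.1]
width: 0.131
finger_force: 32.8
```

```bash
python3 go.py .5432 -.03 .077 23.9
```

```text
dp [ 0.2 -0.7  1. ] roll 91.65 yyaw 115.55 q6 -2.09 tilt [-0.      0.0019] t 9.8167 pos [ 0.543  -0.0293  0.078 ]
```

>>> play_rows:
  claw: [230, 230, 230, 230, 230, 230, 230, 230]
  dp:
    - [0, 0, 0]
    - [0, 0, 0]
    - [0, 0, 0]
    - [0, 0, 0]
    - [0, 0, 0]
    - [0, 0, 0]
    - [0, 0, 0]
    - [0, 0, 0]
  roll: [4, 10, 16, 22, 28, 34, 41, 48]

```text
clock: 10.48
ee_pos: [0.543, -0.0294, 0.078]
tcp_rot: [0.197, 0.98, 0.001, -0.0]
force: [-2.1, 5.3, 6.0]
width: 0.133
finger_force: 32.9
```

>>> play_rows:
  claw: [230, 230, 230, 230, 230, 230, 230, 230]
  dp:
    - [0, 0, 0]
    - [0, 0, 0]
    - [0, 0, 0]
    - [0, 0, 0]
    - [0, 0, 0]
    - [0, 0, 0]
    - [0, 0, 0]
    - [0, 0, 0]
  roll: [6, 12, 18, 25, 32, 39, 43.6, 43.6]

```text
clock: 11.15
ee_pos: [0.5429, -0.0295, 0.078]
tcp_rot: [0.546, 0.838, 0.001, -0.001]
force: [-2.1, 3.7, 5.9]
width: 0.133
finger_force: 32.9
```

```bash
python3 go.py .5432 -.03 .077 23.9; python3 -c "
from h import *
s=wrist(); cv2.imwrite('pics/w5.png',s['pixels'])
print(project(s,[[.5796,-.112,.074]]))"
```

```text
dp [-0.6  0.1  1. ] roll -0.1 yyaw 23.8 q6 -0.49 tilt [-0.0005  0.0015] t 11.15 pos [ 0.5429 -0.0295  0.078 ]
[[281.34043806 427.87895328]]
```

View pics/w5.png

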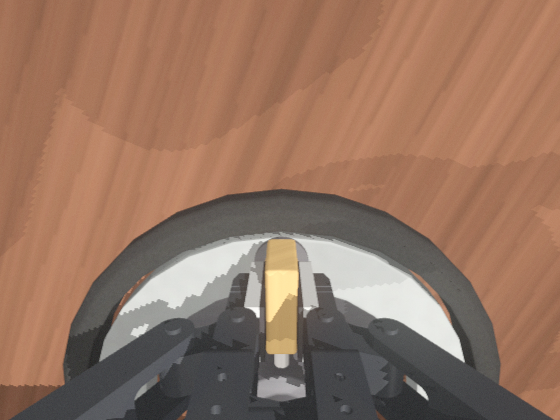

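The blade (282,295) sits symmetrically on the rim, and its spoke emerges at column 282 just below it. I'll release, lift and check from above.

>>> play_rows:
  claw: [200, 150, 100, 50, 0, 0, 0, 0]
  dp:
    - [0, 0, 0]
    - [0, 0, 0]
    - [0, 0, 0]
    - [0, 0, 0]
    - [0, 0, 0]
    - [0, 0, -15]
    - [0, 0, -45]
    - [0, 0, -80]
  roll: [0, 0, 0, 0, 0, 0, 0, 0]

```text
clock: 11.87
ee_pos: [0.5417, -0.0304, 0.1562]
tcp_rot: [0.545, 0.839, -0.001, -0.002]
force: [1.1, 0.7, -0.5]
width: 1.0
finger_force: 0.0
```

>>> play_rows:
  claw: [0, 0, 0, 0, 0, 0, 0, 0]
  dp:
    - [0, 0, -35]
    - [0, 0, -70]
    - [25, 0, -80]
    - [50, 0, -80]
    - [85, 0, -80]
    - [120, 0, -80]
    - [150, 0, -80]
    - [150, 0, -80]
  roll: [0, 0, 0, 0, 0, 0, 0, 0]

```text
clock: 12.53
ee_pos: [0.4801, 0.1103, 0.2374]
tcp_rot: [0.543, 0.84, 0.001, -0.001]
force: [0.3, -0.3, -0.2]
width: 0.996
finger_force: 0.0
```

>>> play_rows:
  claw: [0, 0, 0, 0, 0, 0, 0, 0]
  dp:
    - [25, 0, 0]
    - [50, 0, 0]
    - [75, 0, 0]
    - [75, 0, 0]
    - [75, 0, 0]
    - [75, 0, 0]
    - [75, 0, 0]
    - [75, 0, 0]
  roll: [0, 0, 0, 0, 0, 0, 0, 0]

```text
clock: 13.2
ee_pos: [0.4523, 0.1743, 0.2372]
tcp_rot: [0.545, 0.838, -0.0, 0.0]
force: [-0.4, 0.0, 0.7]
width: 1.003
finger_force: 0.0
```

```bash
python3 - <<'E'
from h import *
st=ctrl.read_state();print(st["ee_pos"],st["clock"])
s=imaging.snapshot("top")
cv2.imwrite("pics/top1.png",cv2.resize(s["pixels"][110:340,270:500],(600,600),interpolation=2))
E
```

```text
[0.45225777 0.17432879 0.23724574] 13.2
```

View pics/top1.png

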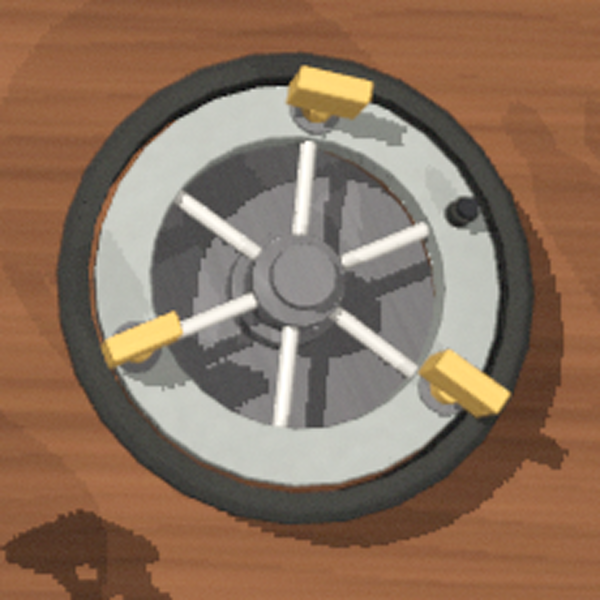

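Nip1 (465,382) and nip2 (143,338) both lie along their spokes. Nip3 (330,92) is unchanged, and the arm is clear of everything.

```bash
python3 -c "
from bench import workorder
print(workorder.close_job())"
```

```text
the job is handed in; nothing more can be done
None
```

I turned the first and then the second nipple a quarter turn clockwise, each now in line with its spoke in the final top view; the third was left alone, and I handed the job in at about 13 s with the arm clear.

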